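Push a tin past the spring catch of a feed track

ROBOT

A 6-joint arm with a two-finger parallel gripper is mounted at the origin on a cart in front of the work surface, level with it; the furniture and walls round the work are solid. World frame = base frame: x ahead of the robot, y to its left, z up, the work surface at z = 0. Lengths are in m, angles in rad, forces in N, time in s.
With the tool pointing down it reaches from about 0.225 to 0.875 m from the base axis. Payload 3.4 kg.
Tool frame: the origin (TCP) lies midway between the tips of the shut fingers; the grasp point (between the pads) lies 19 mm behind it (manip.grasp_offset is the distance from the TCP to the grasp point, in m); x points along the fingers, y is the direction in which the jaws open and shut, and the axes are right-handed (so a half turn about x gives the same grasp; the last joint's range is limited). The gripper opens to 85 mm and grips with 20 to 120 N. Pads are 22 mm wide; open, the fingers measure 114 mm over their backs; the gripper's body (76 mm by 85 mm) begins 54 mm behind the grasp point. The pads swing forward as they close: fully open they stand 13 mm farther back than shut.
Start: joints at [1.172, 0.276, 1.505, -0, 1.361, -0.121], TCP at [0.158, 0.553, 0.231] pointing down, gripper open.
Joint ranges: [-2.89, 2.89], [-0.75, 2.08], [0.22, 2.7], [-1.18, 4.32], [0.11, 2.71], [-2.7, 2.7]. Speed limits (rad/s): [2.57, 2.57, 3.14, 3.14, 3.14, 3.14].

INTERFACE

Orientations are given as a unit quaternion [w, x, y, z].
In Python, from rig import manip gives the robot as it stands.
- The arm moves only by the shell command python3 -m creep 'ROWS' [OPENING] [FORCE]. ROWS is a JSON object of lists of equal length, an entry for each row: "delta_pos": the shift along the tool's x, y, z in cm, a list of three; "dr": the turn, a rotation vector about the tool's x, y, z in rad, a list of three. In form: {"delta_pos": [[dx, dy, dz], ...], "dr": [[rx, ry, rz], ...]}. A call has 1 to 10 rows; each row is the pose to reach, as a shift and turn from the pose commanded when the call began, along the tool's axes at that moment; what a row does not reach only later rows make up. A row lasts 1/10 s, in which the tool goes at most 50 mm and 8.59 degrees, less where a joint would pass 70% of its speed; a pose out of reach is approached as far as the arm can. A call with a gripper value outside its range is refused whole. OPENING is the opening, from -1 (shut) to 1 (fully open), set as the call begins (- or left out, the last holds). The fingers move at their own pace and stop on an object; FORCE is the grip in N (left out, the last holds). Time passes only in rows, so rows that repeat a pose let the fingers close. It gives the time, the measured TCP pose, the force and the opening at its end, in the units of the state.
- manip.get_state(): the state, without advancing time (a new reading comes with each control period).
- manip.get_image(name): name is "scene" or "top" or "wrist"; returns a dict with "pixels" (384x512x3 uint8, blue, green, red), "depth" (384x512 float32, m along the optical axis (not along the pixel's ray), 0 where there is no reading), "intrinsics" (3x3 intrinsics, pixels), "rvec" (rotation vector, rad) and "tvec" (3), from world to camera coordinates, as OpenCV has them. Camera axes: x right, y down, z forward; pixel columns grow to the right and rows downward; lengths in m; the calibration is good to about 2 mm. A picture is of the moment at which its call begins.
- manip.sign_off(): hands the job in, once; it reports no verdict.
The state is a dict: "clock": time; "qpos": joint angles; "qd": joint speeds; "effort": joint torques, N m; "position": TCP position; "ee_rot": TCP orientation; "contact_force": force on the tool from outside, world axes, zero at the start; "moment": the same for the moment, N m; "width": finger opening in m.
Only numpy, scipy, OpenCV 4.12 (cv2) and the standard library are available. Lean on these libraries where they do the work, as an engineer would, in place of code of your own. Each camera call takes 0.05 s, during which the arm holds its last target. There are 200 camera calls.

TASK

In the wooden feed track a flat yellow tin is held back by two spring pins. With the fingertips, press the red bar behind the tin down so that both pins sink, keep it down while you push the tin along the track past the pins into the end bay, then let the bar spring up again so that the pins stand behind the tin. Only press and push: do not lift or tip the tin, and leave the other things where they are.

Things in the scene. Friction and masses are not known exactly. Their poses are not given: they have to be found in the camera images.
- track: Straight feed track of light wood, fixed on the worktop, 275 x 100 mm. Origin: on the worktop, on the centre line, midway between the two catch pins. x axis = push direction along the track, z up. It runs from x = -180 mm (entry end, where the tin is) to +97 mm. Side walls: inner faces 41 mm off the centre line, tops 45 mm above the worktop.
- runners (a point): Point on the centre line between the pins (x = y = 0 of the track) at the level of the runners' tops, 30 mm above the worktop. The tin slides on two aluminium runners 22 to 34 mm either side of the centre line (gap at the pins). Between them is an open channel 44 mm wide with the red bar in it.
- pin_top (a point): Top of one of the two steel catch pins, 8 mm diameter, at x = 0, 29 mm either side of the track's centre line, out of the way of fingertips in the channel. They are fixed to the red bar and move with it: bar up, they stand 8 mm above the runners and block the tin both ways; bar fully down, 4 mm below the runners.
- end_stop (a point): Middle of the face of the darker wooden end stop, at x = +88 mm in the track's frame, at the level of the runners' tops. The end bay lies between the pins and this face.
- press_bar (a joint): Travel of the red press bar with its catch pins, in m: 0 = up, 0.012 = fully down at its stop. It moves straight down wherever along its length it is pressed and springs up when let go: about 4 N to start it, 8 N fully down. The pins are below the runners from 0.008 on; press 0.010 or more to have them well clear. The tin's weight does not keep it down.
- bar_top (a point): Point on the flat upper face of the red bar, on the centre line, 100 mm before the pins; moves with the bar: 28 mm above the worktop when up, 16 mm fully down. The face is 39 mm wide and runs from x = -167 to +77 mm in the track's frame, so fingertips holding it down can slide along it and push the tin ahead of them.
- fish_tin: Flat loose tin, plain yellow side and lid with steel rims, 75 mm diameter, 30 high, about 0.2 kg. Origin: centre of its underside, 30 mm above the worktop when on the runners. It starts with its centre 35 to 85 mm before the pins (x = -85 to -35 mm of the track), clears them when its centre is beyond x = +32 mm, and touches the end stop at x = +50 mm.
- pea_tin: Bystander: food tin standing upright, diameter 75, height 58 (mm), loose, beside the track; not to be moved. Origin: centre of its underside.
- tomato_tin: Bystander: food tin standing upright, diameter 57, height 72 (mm), loose, beside the track; not to be moved. Origin: centre of its underside.
- garlic: Bystander: garlic bulb, 60 wide, 59 high (mm), loose, beside the track; not to be moved. Origin: centre of its underside.
- onion: Bystander: brown onion, 75 wide, 77 high (mm), loose, beside the track; not to be moved. Origin: centre of its underside.
- lemon: Bystander: yellow lemon, 78 x 55 x 56 (mm), loose, beside the track; not to be moved. Origin: centre of its underside.
- cherry: Bystander: small red tomato, 25 wide (mm), loose, beside the track; not to be moved. Origin: centre of its underside.
- spice: Bystander: spice jar with red cap, diameter 45, height 106 (mm), loose, beside the track; not to be moved. Origin: centre of its underside.
Mind the look-alikes: they are no part of the job. Of the things shaped like the fish_tin, the yellow one is meant.

How it is judged:
By the outcome, as a careful person would: the job done as asked, in the order asked, and still so for the second after the job is handed in, with the robot touching nothing.
It also fails if it takes over 35 s, if anything falls off the work surface, if the arm or the gripper's body presses on something with over 40 N, if the wrist force passes 120 N, or if a joint passes its speed limit or range.

## Working session

There is one attempt and no reset: what is moved stays moved. The work goes in short steps, Python scripts to look and compute and a shell command to move; the robot and the scene stay as the last step left them, time stands still between calls to the robot, and variables do not carry over. Pictures are saved under pics/ and viewed, about 8 in all and at most 12, crops included, and the job is handed in when it is done.

```bash
mkdir -p pics
cat > h.py <<'E'
import numpy as np, cv2
from rig import manip
def grab(n,f=None):
    im=manip.get_image(n)
    np.savez(f'pics/{f or n}.npz',**im)
    cv2.imwrite(f'pics/{f or n}.png',im['pixels']); return im
def load(f): return dict(np.load(f'pics/{f}.npz'))
def px2w(im,u,v,z=None):
    K=im['intrinsics'];R=cv2.Rodrigues(im['rvec'])[0];t=im['tvec'].ravel()
    ray=R.T@np.linalg.inv(K)@np.array([u,v,1.]);c=-R.T@t
    if z is None: return c+ray*im['depth'][int(v),int(u)]
    return c+ray*(z-c[2])/ray[2]
def w2px(im,p):
    return cv2.projectPoints(np.array(p,float).reshape(-1,1,3),im['rvec'],im['tvec'],im['intrinsics'],None)[0][:,0]
E
python3 - <<'E'
from h import *
a=grab('top','top1');b=grab('scene','scene1')
cv2.imwrite('pics/both.png',cv2.resize(np.vstack([a['pixels'],b['pixels']]),None,fx=.78,fy=.78))
print(manip.get_state())
E
```

```text
{'clock': 0.1, 'qpos': array([ 1.17200382e+00,  2.76559814e-01,  1.50602849e+00, -1.92739161e-05,
        1.36070903e+00, -1.20978714e-01]), 'qd': array([-2.53404958e-04,  7.89892072e-05, -4.33226521e-03, -9.54974900e-05,
        5.89820620e-04, -1.39692253e-03]), 'effort': array([ 2.34574676e-03, -4.17701375e+01, -2.46405065e+01, -3.87772673e-05,
        5.62395144e-03,  4.86076510e-05]), 'position': array([0.15750718, 0.55250466, 0.23050146]), 'ee_rot': array([ 0.70014739,  0.09732083,  0.70044426, -0.09848917]), 'contact_force': array([-0.42716132, -0.79230753, -0.38653642]), 'moment': array([-0.01857059, -0.01456205, -0.04505985]), 'width': 0.08540539870851849}
```

View pics/top1.png

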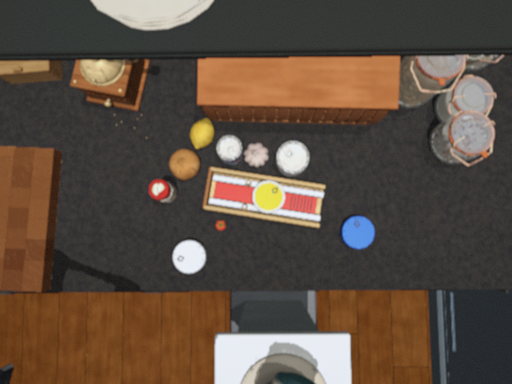

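View pics/scene1.png

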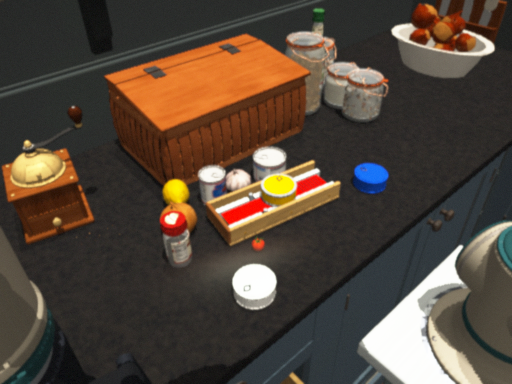

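The top picture shows three tin-shaped things: yellow (269,196) in the track, blue (358,232) and white (190,257) on the worktop. The yellow one in the track fits the description. I'll confirm it in an enlarged crop and read off the pins and end stop.

Run:
```python
from h import *
a=load('top1')
c=a['pixels'][120:250,190:340]
cv2.imwrite('pics/crop1.png',cv2.resize(c,None,fx=5,fy=4.6 if 0 else 5,interpolation=cv2.INTER_CUBIC)[:600])
b=load('scene1');c=b['pixels'][145:255,190:350]
cv2.imwrite('pics/crop2.png',cv2.resize(c,None,fx=5,fy=5,interpolation=cv2.INTER_CUBIC))
print(a['intrinsics'],a['tvec'])
for p in [(208,168),(325,186),(320,227),(204,208)]: print(px2w(a,*p,z=.045), px2w(a,*p))
print(px2w(a,269,196))
```

```text
[[444.75315241   0.         256.50715625]
 [  0.         444.75315241 189.89027099]
 [  0.           0.           1.        ]] [0.06194643 0.48851496 1.03805942]
[0.53989679 0.17059242 0.045     ] [0.54611515 0.175599   0.00244582]
[ 0.49455077 -0.10310511  0.045     ] [ 4.99195384e-01 -1.09767124e-01 -3.92992860e-04]
[ 0.39919786 -0.08926105  0.045     ] [ 3.99656028e-01 -9.52520243e-02  8.63054862e-05]
[0.44587522 0.17983057 0.045     ] [0.44589283 0.17987088 0.04468152]
[0.47112367 0.02831832 0.06103212]
```

View pics/crop1.png

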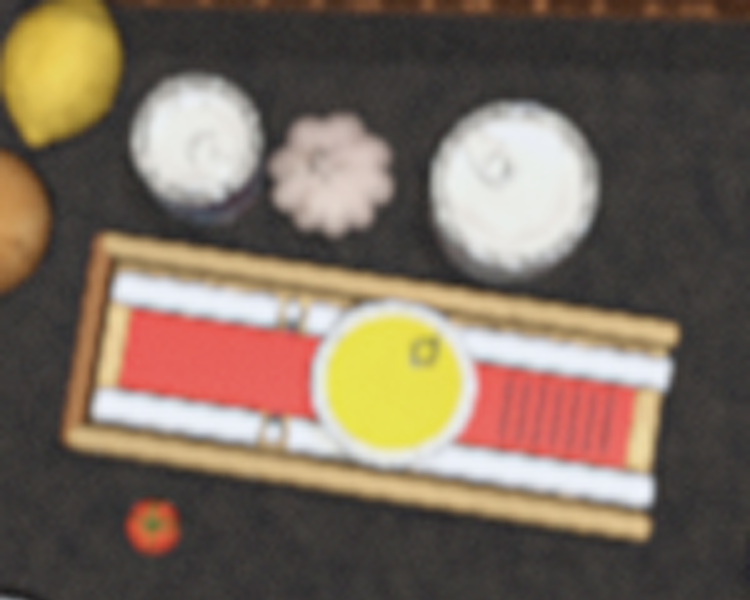

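View pics/crop2.png

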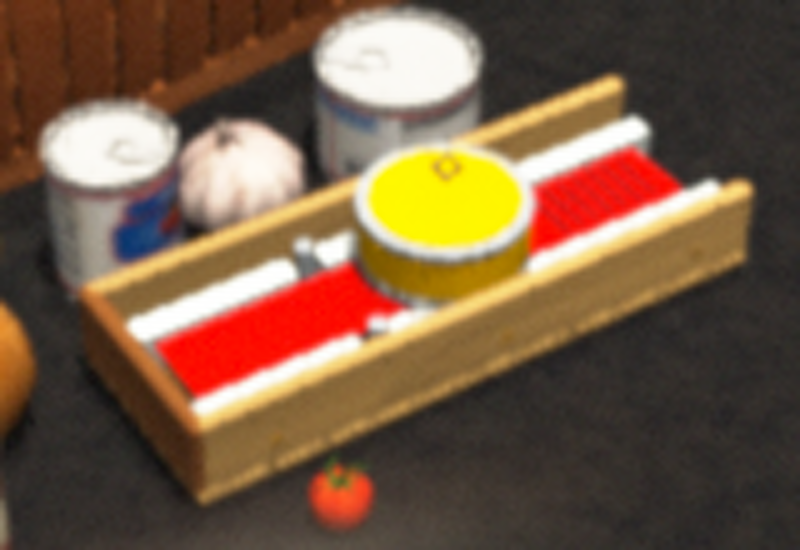

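The top crop shows the end stop (dark wood) on the left, at crop (85,340). The pins are at crop (293,315) and (273,430), and the yellow tin on the runners is at (394,382). The ribbed entry end of the bar is on the right, near (555,415). The scene crop agrees, so the yellow tin in the track is the one and it gets pushed to the left.

```bash
cat >> h.py <<'E'
from scipy.spatial.transform import Rotation as Ro
def Rtool():
    s=manip.get_state();q=s['ee_rot'];return s['position'],Ro.from_quat([q[1],q[2],q[3],q[0]]).as_matrix()
E
python3 - <<'E'
from h import *
a=load('top1');c=lambda u,v,z:px2w(a,190+u/5-.4,120+v/5-.4,z)
p1=c(293,315,.038);p2=c(273,430,.038);print('pins',p1,p2,np.linalg.norm(p1-p2))
A=c(103,235,.045);B=c(66,440,.045);C=c(680,325,.045);D=c(650,538,.045)
d=(A+B-C-D)/2;print('len',np.linalg.norm(d),np.linalg.norm(A-B),np.linalg.norm(C-D));d/=np.linalg.norm(d)
n=np.array([-d[1],d[0],0])
M=(A+B+C+D)/4; print('centre',M,'O from ctr',M+d*0.0415,'O pins',(p1+p2)/2)
t=c(394,382,.06)
O=(p1+p2)/2; O=M+d*((O-M)@d)
print('O',O,'d',d,'tin',t,(t-O)@d,(t-O)@n)
print('wall mid entry', (( C+D)/2-O)@d, ((A+B)/2-O)@d)
p,R=Rtool();print(p,R)
for x in (-.125,-.003): print(x,O+d*x)
# turn about tool x so that tool y is across
ang=[np.arctan2(s*n@R[:,2],s*n@R[:,1]) for s in(1,-1)];print('turn',ang)
E
```

```text
pins [0.50517233 0.07650595 0.038     ] [0.45097441 0.08630227 0.038     ] 0.05507615006573054
len 0.2744840921845005 0.09785557943093905 0.10040587074872381
centre [0.47164288 0.03878524 0.045     ] O from ctr [0.47870588 0.07967978 0.045     ] O pins [0.47807337 0.08140411 0.038     ]
O [0.47897675 0.08124808 0.045     ] d [0.17019292 0.98541076 0.        ] tin [0.47122103 0.02967752 0.06      ] -0.05213815752420388 -0.0011343781625993013
wall mid entry -0.1803335643120949 0.09415052787240556
[0.15750718 0.55250466 0.23050146] [[-6.44567924e-04  2.74249496e-01  9.61658359e-01]
 [-1.57823817e-03  9.61657082e-01 -2.74250189e-01]
 [-9.99998547e-01 -1.69449880e-03 -1.87022288e-04]]
-0.125 [ 0.45770263 -0.04192826  0.045     ]
-0.003 [0.47846617 0.07829185 0.045     ]
turn [np.float64(-1.6775803341739566), np.float64(1.4640123194158368)]
```

```bash
cat > go.py <<'E'
from h import *
import sys
O=np.array([.4788,.0808,0]);d=np.array([.1702,.9854,0]);n=np.array([-d[1],d[0],0])
s=manip.get_state();p,R=Rtool();q=p-O
print('t',round(s['clock'],2),'track xyz',np.round([q@d,q@n,p[2]],4),'F',np.round(s['contact_force'],1),'w',s['width'])
x,y,z=map(float,sys.argv[1:4])
T=O+d*x+n*y;T[2]=z
Rt=np.column_stack([[0,0,-1],-n,np.cross([0,0,-1],-n)])
if len(sys.argv)>4: Rt=R
print('cm',np.round(R.T@(T-p)*100,2),'dr',np.round(Ro.from_matrix(R.T@Rt).as_rotvec(),3))
E
python3 -m creep '{"delta_pos":[[0.6,-5,4.5],[1,-9.8,9],[1.5,-14.7,13.5],[2,-19.6,18],[2.5,-24.5,22.5],[3,-29,27],[3.5,-34,31.5],[4,-39,36],[4.5,-44,41],[5,-48.9,45.2]],"dr":[[0.15,0,0],[0.3,0,0],[0.44,0,0],[0.59,0,0],[0.73,0,0],[0.88,0,0],[1.02,0,0],[1.17,0,0],[1.32,0,0],[1.464,0,0]]}' -1 40; python3 go.py -.125 0 .12
```

```text
clock: 1.1
position: [0.3835, 0.1064, 0.1937]
ee_rot: [0.454, 0.542, 0.454, -0.542]
contact_force: [0.6, 1.0, -0.2]
width: -0.0
t 1.1 track xyz [0.009  0.0983 0.1937] F [ 0.6  1.  -0.2] w -3.682592275117989e-05
cm [ 7.37  9.91 13.34] dr [-0.006 -0.    -0.   ]
```

```bash
python3 -m creep '{"delta_pos":[[1,2.5,3.3],[2,5,6.7],[3,7.5,10],[4,9.9,13.3],[4,9.9,13.3],[4,9.9,13.3]],"dr":[[0,0,0],[0,0,0],[0,0,0],[0,0,0],[0,0,0],[0,0,0]]}'; python3 go.py -.125 0 .05
python3 - <<'E'
from h import *
a=grab('top','top2');b=grab('scene','scene2')
f=lambda i,y,x:cv2.resize(i['pixels'][y:y+110,x:x+150],None,fx=4,fy=4,interpolation=cv2.INTER_CUBIC)[:,:600]
cv2.imwrite('pics/c3.png',np.vstack([cv2.resize(f(a,130,195),(400,293)),cv2.resize(f(b,140,200),(400,293))]))
print(w2px(a,manip.get_state()['position']))
E
```

```text
clock: 1.7
position: [0.4576, -0.0401, 0.153]
ee_rot: [-0.454, -0.541, -0.456, 0.542]
contact_force: [0.4, -0.1, -0.9]
width: 0.0002
t 1.7 track xyz [-0.1228  0.0003  0.153 ] F [ 0.4 -0.1 -0.9] w 0.0002438610402784904
cm [10.3   0.05  0.23] dr [-0.002 -0.001  0.002]
[[302.11217853 198.69242572]]
```

View pics/c3.png

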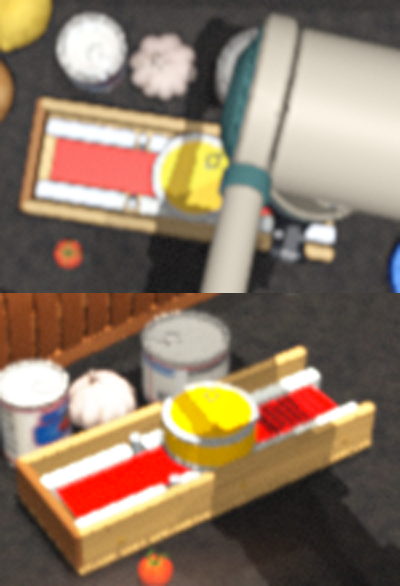

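The gripper (top half, about (290,235) in the picture) hangs over the entry end of the channel behind the tin. Nothing else has moved. Next I descend to just above the bar.

```bash
python3 -m creep '{"delta_pos":[[3,0,0],[6,0.05,0.2],[9,0.05,0.3],[11.2,0.05,0.3],[11.7,0.05,0.3],[11.7,0.05,0.3],[11.7,0.05,0.3]],"dr":[[0,0,0],[0,0,0],[0,0,0],[0,0,0],[0,0,0],[0,0,0],[0,0,0]]}'; python3 go.py -.125 0 .015
python3 - <<'E'
from h import *
b=grab('scene','scene3');w=grab('wrist','w3')
cv2.imwrite('pics/c4.png',np.vstack([cv2.resize(b['pixels'][130:250,190:350],(400,300)),cv2.resize(w['pixels'],(400,300))]))
E
```

```text
clock: 2.5
position: [0.4589, -0.0423, 0.0379]
ee_rot: [0.456, 0.541, 0.455, -0.54]
contact_force: [0.3, 0.6, -0.4]
width: -0.0
t 2.5 track xyz [-0.1247 -0.0014  0.0379] F [ 0.3  0.6 -0.4] w -2.480128542559988e-06
cm [ 2.29 -0.14  0.03] dr [ 0.001  0.    -0.002]
```

View pics/c4.png

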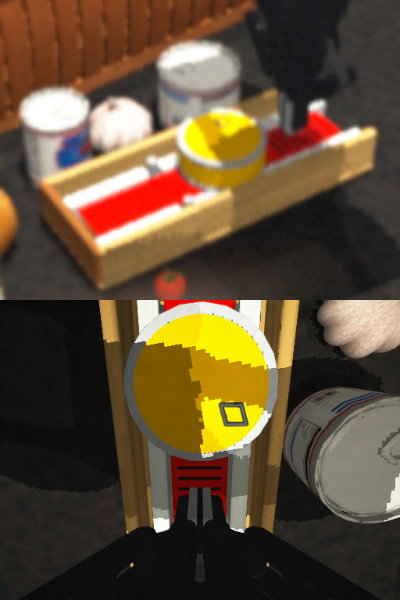

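The fingertips (wrist half, about (201,490)) are centred in the channel behind the tin and above the ribbed part of the bar. Now I press.

```bash
python3 -m creep '{"delta_pos":[[0.6,-0.1,0],[1.2,-0.1,0],[1.7,-0.1,0],[2.1,-0.1,0],[2.2,-0.1,0],[2.2,-0.1,0],[2.2,-0.1,0]],"dr":[[0,0,0],[0,0,0],[0,0,0],[0,0,0],[0,0,0],[0,0,0],[0,0,0]]}'; python3 go.py -.09 0 .015 k
python3 - <<'E'
from h import *
b=grab('scene','scene4');
cv2.imwrite('pics/c5.png',cv2.resize(b['pixels'][140:250,200:350],(750,550),interpolation=cv2.INTER_CUBIC))
E
```

```text
clock: 3.3
position: [0.4578, -0.0426, 0.0157]
ee_rot: [0.456, 0.541, 0.455, -0.541]
contact_force: [-2.3, -0.1, 11.6]
width: -0.0002
t 3.3 track xyz [-0.1252 -0.0003  0.0157] F [-2.3 -0.1 11.6] w -0.00016269869406073263
cm [ 0.07 -0.03 -3.52] dr [0. 0. 0.]
```

View pics/c5.png

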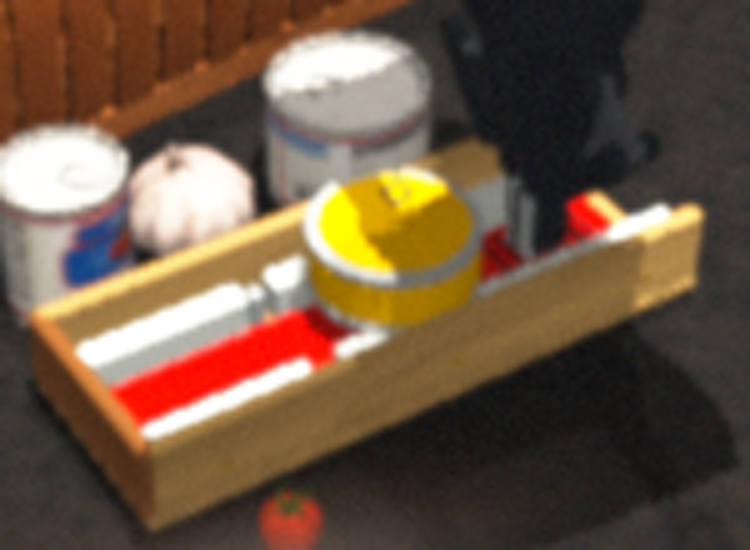

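The bar is fully down (11.6 N, tip at z 15.7 mm) and both pins are out of sight, with only the gap showing at (260,300). Now I push along tool -z with the bar held down.

```bash
python3 -m creep '{"delta_pos":[[0.05,0,-0.7],[0.05,0,-1.4],[0.05,0,-2.1],[0.05,0,-2.7],[0.05,0,-3.3],[0.05,0,-3.9],[0.05,0,-4.5],[0.05,0,-5.1],[0.05,0,-5.5],[0.05,0,-5.7]],"dr":[[0,0,0],[0,0,0],[0,0,0],[0,0,0],[0,0,0],[0,0,0],[0,0,0],[0,0,0],[0,0,0],[0,0,0]]}'; python3 go.py -.02 0 .015 k
```

```text
clock: 4.35
position: [0.4688, 0.0107, 0.0159]
ee_rot: [-0.459, -0.54, -0.454, 0.54]
contact_force: [-2.3, -11.8, 15.4]
width: -0.0002
t 4.35 track xyz [-0.0708 -0.0021  0.0159] F [ -2.3 -11.8  15.4] w -0.0002170650632509305
cm [ 0.06 -0.19 -5.08] dr [0. 0. 0.]
```

```bash
python3 -m creep '{"delta_pos":[[0,0,-0.5],[0,-0.05,-1.1],[0,-0.1,-1.7],[0,-0.1,-2.3],[0,-0.1,-2.9],[0,-0.1,-3.5],[0,-0.1,-4.1],[0,-0.1,-4.6],[0,-0.1,-5],[0,-0.1,-5.2]],"dr":[[0,0,0],[0,0,0],[0,0,0],[0,0,0],[0,0,0],[0,0,0],[0,0,0],[0,0,0],[0,0,0],[0,0,0]]}'; python3 go.py -.00 0 .015 k
python3 - <<'E'
from h import *
b=grab('scene','scene5');w=grab('wrist','w5')
cv2.imwrite('pics/c6.png',np.vstack([cv2.resize(b['pixels'][130:250,190:350],(400,300)),cv2.resize(w['pixels'],(400,300))]))
E
```

```text
clock: 5.35
position: [0.4762, 0.062, 0.0159]
ee_rot: [-0.459, -0.54, -0.454, 0.54]
contact_force: [-2.6, -12.0, 17.2]
width: -0.0001
t 5.35 track xyz [-0.019  -0.0007  0.0159] F [ -2.6 -12.   17.2] w -7.167635676565555e-05
cm [ 0.08 -0.06 -1.9 ] dr [0. 0. 0.]
```

View pics/c6.png

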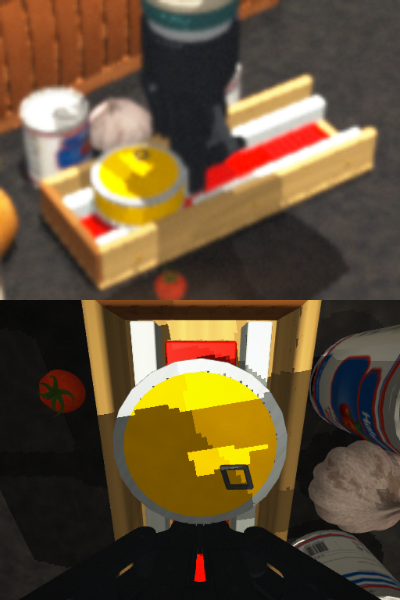

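The tin lies flat ahead of the fingers and near the end bay, and the neighbours are untouched. I'll measure its position from the wrist depth.

```bash
cat > tin.py <<'E'
from h import *
import sys
def tin(f):
    im=load(f);K=im['intrinsics'];D=im['depth'];v,u=np.nonzero(D>0);z=D[v,u]
    P=np.c_[(u-K[0,2])/K[0,0]*z,(v-K[1,2])/K[1,1]*z,z]
    Rm=cv2.Rodrigues(im['rvec'])[0];W=(P-im['tvec'].ravel())@Rm
    O=np.array([.4788,.0808,0]);d=np.array([.1702,.9854,0]);n=np.array([-d[1],d[0],0])
    T=np.c_[(W-O)@d,(W-O)@n,W[:,2]]
    px=im['pixels'][v,u].astype(int);yel=(px[:,2]>90)&(px[:,1]>80)&(px[:,0]<px[:,2]*.3)&(T[:,2]>.053)&(T[:,2]<.068)&(abs(T[:,1])<.04)&(T[:,0]>-.1)&(T[:,0]<.1)
    Q=T[yel];(cx,cy),r=cv2.minEnclosingCircle(np.float32(Q[:,:2]*1000))
    print(f,'tin mm',round(cx,1),round(cy,1),'r',round(r,1),'z',np.percentile(Q[:,2],[5,50,95]).round(4))
    s=T[(abs(T[:,1])<.03)&(T[:,0]>.08)&(T[:,0]<.1)&(abs(T[:,2]-.037)<.005)]
    if len(s): print('endstop face approx',np.percentile(s[:,0],[2,50]).round(4))
for f in sys.argv[1:]: tin(f)
E
python3 tin.py w3 w5 top1
```

```text
w3 tin mm -51.5 -1.4 r 32.7 z [0.0601 0.0612 0.0622]
w5 tin mm 30.9 0.2 r 32.8 z [0.0602 0.0612 0.0621]
endstop face approx [0.0887 0.089 ]Traceback (most recent call last):
  File "tin.py", line 14, in <module>
    for f in sys.argv[1:]: tin(f)
                           ~~~^^^
  File "tin.py", line 11, in tin
    print(f,'tin mm',round(cx,1),round(cy,1),'r',round(r,1),'z',np.percentile(Q[:,2],[5,50,95]).round(4))
                                                                ~~~~~~~~~~~~~^^^^^^^^^^^^^^^^^^
    return _quantile_unchecked(
        a, q, axis, out, overwrite_input, method, keepdims, weights)
    return _ureduce(a,
                    func=_quantile_ureduce_func,
    ...<5 lines>...
                    overwrite_input=overwrite_input,
                    method=method)
    r = func(a, **kwargs)
    result = _quantile(arr,
                       quantiles=q,
    ...<2 lines>...
                       out=out,
                       weights=wgt)
    slices_having_nans = np.isnan(arr[-1, ...])
                                  ~~~^^^^^^^^^
IndexError: index -1 is out of bounds for axis 0 with size 0
```

```bash
python3 -m creep '{"delta_pos":[[0,0,-0.5],[0,0,-0.9],[0,0,-1.2],[0,0,-1.4],[0,0,-1.4],[0,0,-1.2],[0,0,-0.9],[0,0,-0.7],[0,0,-0.7]],"dr":[[0,0,0],[0,0,0],[0,0,0],[0,0,0],[0,0,0],[0,0,0],[0,0,0],[0,0,0],[0,0,0]]}'; python3 -c "
from h import *
grab('wrist','w6')"; python3 tin.py w6; python3 go.py 0 0 .2 k
```

```text
clock: 6.35
position: [0.4784, 0.0739, 0.0159]
ee_rot: [0.455, 0.544, 0.454, -0.539]
contact_force: [0.6, 7.6, 14.5]
width: 0.0
w6 tin mm 44.7 0.6 r 32.9 z [0.0602 0.0611 0.0621]
endstop face approx [0.0888 0.089 ]
t 6.4 track xyz [-0.0069 -0.0007  0.016 ] F [-0.4  8.3 14.8] w -1.930367889361851e-06
cm [-1.84e+01  1.00e-02 -7.80e-01] dr [0. 0. 0.]
```

The tin is at about +44 mm, clear of the pins, and the fingers have backed off it. Now I lift straight up and move away.

```bash
python3 -m creep '{"delta_pos":[[-0.4,0,0],[-0.9,0,0],[-1.5,0,0],[-2.5,0,0],[-5,0,0],[-9,0,0],[-13,0,3],[-16,0,7],[-16,0,12],[-16,0,12]],"dr":[[0,0,0],[0,0,0],[0,0,0],[0,0,0],[0,0,0],[0,0,0],[0,0,0],[0,0,0],[0,0,0],[0,0,0]]}'
python3 - <<'E'
from h import *
b=grab('scene','scene7');w=grab('wrist','w7')
cv2.imwrite('pics/c7.png',np.vstack([cv2.resize(b['pixels'][130:250,160:320],(400,300)),cv2.resize(w['pixels'],(400,300))]))
E
python3 tin.py w7
```

```text
clock: 7.4
position: [0.4543, -0.0516, 0.1753]
ee_rot: [-0.455, -0.541, -0.453, 0.543]
contact_force: [-0.2, 1.3, -0.5]
width: -0.0
w7 tin mm 10.8 1.4 r 13.3 z [0.0531 0.0558 0.0599]
```

View pics/c7.png

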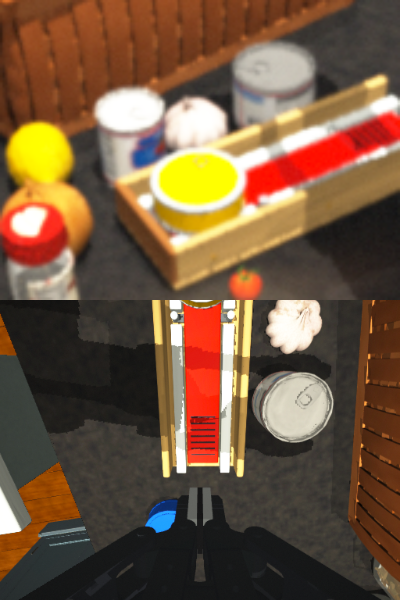

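Both pins are visible in the wrist half at (178,316) and (226,316), behind the tin. The bar face is up again, the tin lies flat in the end bay, and the bystanders are in place. I'll check the heights numerically, and the bystanders by comparing with the first top view.

Run:
```python
from h import *
w=load('w7');O=np.array([.4788,.0808,0]);d=np.array([.1702,.9854,0]);n=np.array([-d[1],d[0],0])
def tr(p): return np.round(1000*np.array([(p-O)@d,(p-O)@n,p[2]]),1)
for u0,v0 in((228,20),(289,20)):
    P=[tr(px2w(w,u,v)) for u in range(u0-8,u0+9) for v in range(v0-8,v0+9)]
    P=np.array(P);k=P[:,2]>35;print('pin top',P[k].mean(0).round(1),k.sum(),P[:,2].max())
print('bar',tr(px2w(w,262,100)))
b0=load('scene1');b=load('scene7')
df=cv2.absdiff(b0['pixels'],b['pixels']).max(2)
for nme,(u,v) in dict(pea=(269,155),tom=(212,178),garlic=(237,178),lemon=(175,192),cherry=(258,244),spice=(176,235),onion=(190,215),white=(254,287)).items():
    A=b0['depth'][v-8:v+9,u-8:u+9];B=b['depth'][v-8:v+9,u-8:u+9];print(nme,np.median(abs(A-B)).round(4),np.percentile(abs(A-B),90).round(4))
# tin from scene
K=b['intrinsics'];px=b['pixels'].astype(int);m=(px[...,2]>150)&(px[...,1]>130)&(px[...,0]<60)
Q=np.array([tr(px2w(b,u,v)) for v,u in zip(*np.nonzero(m))]);Q=Q[(abs(Q[:,2]-60)<4)&(abs(Q[:,1])<45)]
(c,r)=cv2.minEnclosingCircle(np.float32(Q[:,:2]));print('tin',c,r,np.percentile(Q[:,2],[5,50,95]))
```

```text
pin top [ 0.5 28.3 38.5] 79 40.2
pin top [ -0.7 -27.4  45.8] 75 317.6
bar [-61.4  -2.8  28. ]
pea 0.0018 0.0042
tom 0.0015 0.0036
garlic 0.0018 0.0041
lemon 0.0016 0.0039
cherry 0.0013 0.0033
spice 0.0012 0.0034
onion 0.0014 0.0035
white 0.0014 0.003
tin (88.25, -10.75) 73.37873077392578 [58.6   60.4   61.885]
```

```bash
python3 -c "
from rig import manip
print(manip.sign_off())"
```

```text
the job is handed in; nothing more can be done
None
```

The yellow tin is in the end bay with the pins standing behind it, and I handed the job in at about 7.5 s on the robot's clock. With the fingers shut, I pressed the red bar fully down at the entry end and slid along it pushing the tin past the pins. I then backed off the tin, lifted straight up and moved clear.

**Last checks:**
- **Tin:** its centre was at about +44 mm along the track, flat, with its lid at about 60 mm. This was measured just before the lift, with the fingers already off it.
- **Bar and pins:** the bar's top is back at 28 mm, which is fully up. One pin's top read 38.5 mm, as expected. The other pin's reading was spoiled by bad depth pixels, but it is plainly standing in the picture.
- **Bystanders:** the seven named ones show no movement beyond the camera's noise.
- **Failed checks:** neither attempt to measure the tin again after the lift worked. The wrist view cut it off, and the fit in the scene view gave an impossible size. For the tin's final position I relied on the picture, which shows it flat in the bay.

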